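# Lock the lacquer sieve into its sprung bayonet collar

## Task

Hang the lacquer sieve in the green collar of the straining stand: lower its two brass lugs through the two yellow-marked entry gaps, then, pressing down lightly on the sprung collar, twist the sieve clockwise (seen from above) until you feel both lugs drop into the hidden locking notches, and let go so that it hangs level and fully home. Work by feel and gently: stop turning as soon as it drops, never put more than about 25 N on the collar, and leave the tumbler, bowl, brush and yellow box where they are.

Things in the scene. Friction and masses are not known exactly. Their poses are not given: they have to be found in the camera images.
- sieve: Loose steel sieve, 0.2 to 0.33 kg, upright on the bench at any yaw. Drum 60 mm in diameter, 44 mm high; origin at the centre of its underside, z up. Two brass lugs stick out along its +x and -x to 42 mm from the axis, each 10 mm wide (y), undersides at z = 32 mm, tops at z = 38 mm. Half a turn makes no difference.
- sieve_grip (a point): Middle of the sieve's red grip bar, 76 mm above the sieve's origin, axes as the sieve. The bar is 60 mm long along x, 12 mm thick along y and 24 mm high, its underside 64 mm above the sieve's origin, on two thin posts at x = +-26 mm. Pinch it across y from above.
- stand: Fixed stand: grey base plate 150 x 150 x 10 mm, four posts at x, y = +-60 mm with tops at z = 120 mm, a white dish under the collar. Origin at the centre of the base's underside, z up. Carries the collar 115 mm up, at the same yaw.
- collar: Green round bayonet collar, 98 mm wide; origin on its axis, level with the ring track (bore 64 mm) that the lugs slide on, z up. With the lugs on the track the sieve's origin is 32 mm below the collar's; fully home, lugs in the notches, 40 mm below. The collar is sprung: it starts to sink under 5 N (sieve's weight included), gains 0.6 N per mm, and stops hard after 8 mm.
- collar_entry (a point): Entry gap on the collar's +x side, 39 mm from the axis, at hook-top height; its twin lies opposite at -x, both with a yellow mark outside. Gaps are 16 mm wide in the steel hooks (bore 67 mm) that cover the track, tops 14 mm and undersides 10 mm above it. Lugs go straight down through the gaps onto the track. A wall stops any counter-clockwise twist.
- collar_top (a point): Centre of the collar at hook-top height. Hidden under the hooks, at a clockwise twist of 0.7 to 1.3 rad from the entry gaps (different each time, not measured), are two notches 16 mm wide and 8 mm deep, each ended by a rigid stop. Pressed lightly, the lugs drop in, the collar springs back up and the push falls away; twisting on then rams the stop.
- tumbler: Bystander: loose amber coated tumbler standing mouth down, 68 mm wide at the foot, 105 mm high; origin at the centre of its underside.
- bowl: Bystander: loose blue ceramic bowl, 110 mm wide, 45 mm high; origin at the centre of its underside.
- brush: Bystander: loose brush with dark handle about 200 mm long lying on the bench along its own x; origin near its middle.
- gold_paste_box: Bystander: loose closed yellow box 70 x 50 x 35 mm; origin at the centre of its underside.
Things that resemble listed ones, but are neither listed nor needed, are in the scene too. Of the things that look like the sieve, the largest one is meant.

How it is judged:
By the outcome, as a careful person would: the job done as asked, in the order asked, and still so for the second after the job is handed in, with the robot touching nothing.
It also fails if it takes over 61 s, if anything falls off the work surface, if the arm or the gripper's body presses on something with over 40 N, if the wrist force passes 120 N, or if a joint passes its speed limit or range.

## Robot

A 6-joint arm with a two-finger parallel gripper is mounted at the origin on the work surface. World frame = base frame: x ahead of the robot, y to its left, z up, the work surface at z = 0. Lengths are in m, angles in rad, forces in N, time in s.
With the tool pointing down it reaches from about 0.25 to 0.725 m from the base axis. Payload 4 kg.
Tool frame: the origin (TCP) lies midway between the tips of the shut fingers; the grasp point (between the pads) lies 19 mm behind it; z points along the fingers, y is the direction in which the jaws open and shut (so a half turn about z gives the same grasp; the last joint's range is limited). The gripper opens to 85 mm and grips with 20 to 120 N. Pads are 22 mm wide; open, the fingers measure 114 mm over their backs; the gripper's body (76 mm by 85 mm) begins 54 mm behind the grasp point. The pads swing forward as they close: fully open they stand 13 mm farther back than shut.
Start: joints at [1.245, 0.241, 0.005, 1.335, 0, 1.571], TCP at [0.16, 0.474, 0.231] pointing down, gripper open.
Joint ranges: [-2.72, 2.72], [-1.05, 1.87], [-1.09, 1.28], [-1.99, 2.15], [-1.42, 1.44], [-3.14, 3.14]. Speed limits (rad/s): [2.79, 2.79, 3.14, 3.14, 3.14, 3.14].

## Interface

Orientations are given as a unit quaternion [x, y, z, w].
In Python, from workcell import bot, eyes, job gives the robot as it stands.
- The arm moves only by the shell command python3 -m crank 'ROWS'. ROWS is a JSON object of lists of equal length, an entry for each row: "dr": the turn, a rotation vector about the tool's x, y, z in rad, a list of three; "travel": the shift along the tool's x, y, z in m, a list of three; "hand": the finger opening in m, from 0 to 0.0854. In form: {"dr": [[wx, wy, wz], ...], "travel": [[x, y, z], ...], "hand": [hand, ...]}. A call has 1 to 10 rows; each row is the pose to reach, as a shift and turn from the pose commanded when the call began, along the tool's axes at that moment; what a row does not reach only later rows make up. A row lasts 1/8 s, in which the tool goes at most 62.5 mm and 10.7 degrees, less where a joint would pass 70% of its speed; a pose out of reach is approached as far as the arm can. A call with a gripper value outside its range is refused whole. The fingers move at their own pace and stop on an object; the grip force is fixed at half the most. Time passes only in rows, so rows that repeat a pose let the fingers close. It gives the time, the measured TCP pose, the force and the opening at its end, in the units of the state.
- bot.get_obs(): the state, without advancing time (a new reading comes with each control period).
- eyes.camera(name): name is "side" or "top"; returns a dict with "color" (384x512x3 uint8, red, green, blue), "K" (3x3 intrinsics, pixels), "R" (3x3) and "t" (3): a world point X has camera coordinates R X + t. Camera axes: x right, y down, z forward; pixel columns grow to the right and rows downward; lengths in m; the calibration is good to about 2 mm. A picture is of the moment at which its call begins. There is no depth.
- job.job_done(): hands the job in, once; it reports no verdict.
The state is a dict: "clock": time; "joint_pos": joint angles; "joint_vel": joint speeds; "tau": joint torques, N m; "eef_pos": TCP position; "tool_rot": TCP orientation; "ft_force": force on the tool from outside, world axes, zero at the start; "ft_torque": the same for the moment, N m; "grip_width": finger opening in m.
Only numpy, scipy, OpenCV 4.12 (cv2) and the standard library are available. Lean on these libraries where they do the work, as an engineer would, in place of code of your own. Each camera call takes 0.05 s, during which the arm holds its last target.

## Working session

There is one attempt and no reset: what is moved stays moved. The work goes in short steps, Python scripts to look and compute and a shell command to move; the robot and the scene stay as the last step left them, time stands still between calls to the robot, and variables do not carry over. Pictures are saved under pics/ and viewed, and the job is handed in when it is done.

```bash
ls; mkdir -p pics; python3 - <<'E'
from workcell import bot, eyes, job
import cv2,pickle
print(bot.get_obs())
d={}
for n in("side","top"):
    c=eyes.camera(n);d[n]=c;cv2.imwrite(f"pics/{n}0.png",c["color"][:,:,::-1]);print(n,c["K"],c["R"],c["t"])
pickle.dump(d,open("cam.pkl","wb"))
E
```

```text
pics
{'clock': 0.0, 'joint_pos': array([ 1.24502527e+00,  2.41420037e-01,  3.71408250e-03,  1.33516027e+00,
       -1.88989954e-05,  1.57077924e+00]), 'joint_vel': array([-0.00264351,  0.00076582, -0.00028325,  0.00025077, -0.00050026,
       -0.00017351]), 'tau': array([-1.08298129e-03, -3.72322547e+01,  2.52404666e+01,  1.69436488e-02,
       -1.40981783e-04,  6.34673071e-06]), 'eef_pos': array([0.15982626, 0.47311157, 0.23040553]), 'tool_rot': array([ 1.62157685e-01,  9.86764315e-01, -1.02278173e-03, -1.58518222e-04]), 'ft_force': array([ 0.61936209,  0.29071883, -1.06407128]), 'ft_torque': array([0.0101921 , 0.0042426 , 0.01777934]), 'grip_width': 0.08539569777933985}
side [[377.51807993   0.         252.311984  ]
 [  0.         377.51807993 194.47899408]
 [  0.           0.           1.        ]] [[ 0.73157332 -0.68145599  0.0204501 ]
 [-0.44917389 -0.50433966 -0.73748513]
 [ 0.51287746  0.53033879 -0.67505369]] [-0.4466036   0.32944241  0.75494657]
top [[457.51446364   0.         253.47425737]
 [  0.         457.51446364 183.17419298]
 [  0.           0.           1.        ]] [[ 0.00788057 -0.99993056 -0.00876173]
 [-0.99810613 -0.00733101 -0.06107704]
 [ 0.06100857  0.00922646 -0.9980946 ]] [0.01268099 0.6015934  1.30445416]
```

View pics/side0.png

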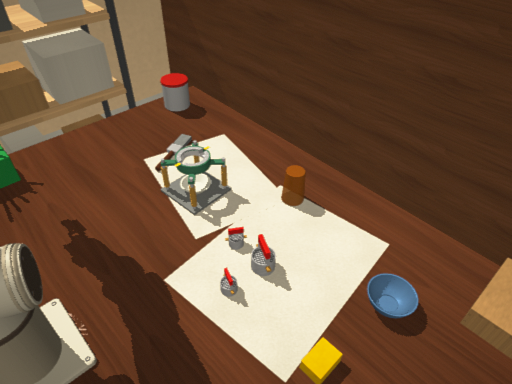

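View pics/top0.png

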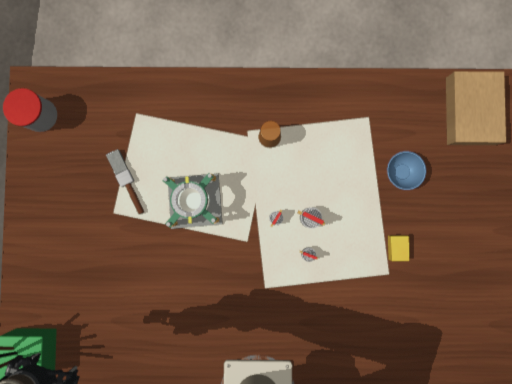

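The top view shows three sieve-like things at about (276,217), (311,217) and (309,254). The one at (311,217), which is (263,255) in the side view, looks largest, so it fits "the largest one is meant". I'll confirm that in an enlarged crop.

```bash
python3 - <<'E'
import cv2
t=cv2.imread("pics/top0.png");s=cv2.imread("pics/side0.png")
def crop(im,x,y,w,h,k,n):
    cv2.imwrite(n,cv2.resize(im[y:y+h,x:x+w],None,fx=k,fy=k,interpolation=cv2.INTER_CUBIC))
crop(t,260,195,80,75,8,"pics/c_top_sv.png")
crop(t,155,165,80,72,8,"pics/c_top_st.png")
crop(s,210,215,80,85,7,"pics/c_side_sv.png")
crop(s,150,130,90,85,7,"pics/c_side_st.png")
E
```

```text
(no output)
```

View pics/c_top_sv.png

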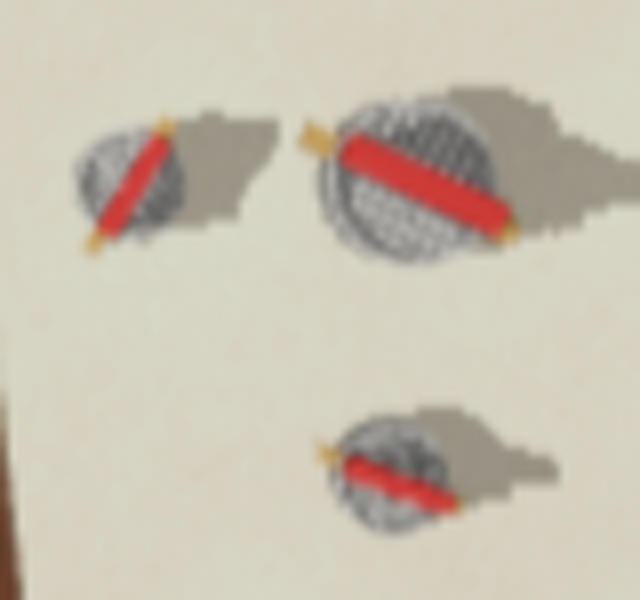

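View pics/c_top_st.png

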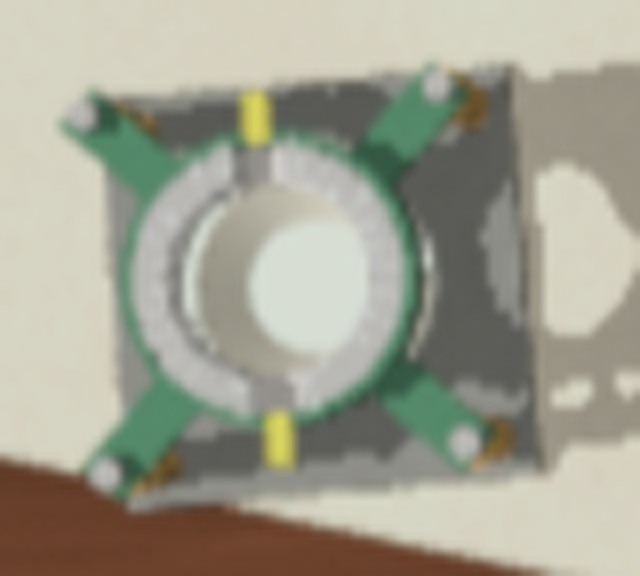

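View pics/c_side_sv.png

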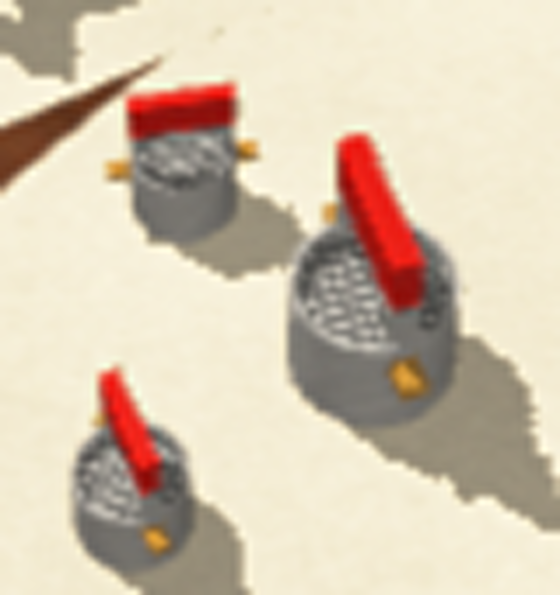

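View pics/c_side_st.png

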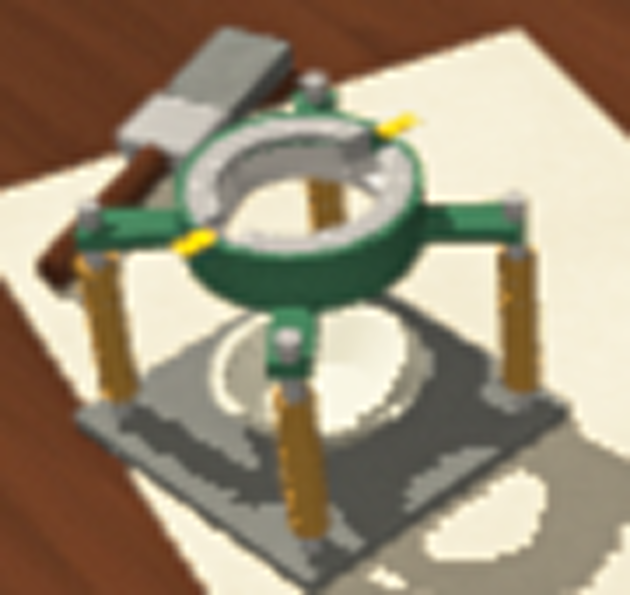

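The crop confirms it: the sieve at (311,217) top and (263,255) side is clearly the largest, with a drum about 20 px wide against about 13 px for the others. The yellow entry marks are at crop (256,118) and (280,440) in the top view. Next I fit the poses.

```bash
cat > h.py <<'E'
import numpy as np, cv2, pickle
from scipy.optimize import least_squares, minimize
from workcell import bot, eyes, job
cam=pickle.load(open("cam.pkl","rb"))
def proj(n,P):
    c=cam[n];X=np.atleast_2d(P)@c["R"].T+c["t"];u=X@c["K"].T
    return u[:,:2]/u[:,2:]
def un(p,x,y,k): return (np.array(p,float)+.5)/k-.5+[x,y]
def pose(P,x,y,yaw,z=0):
    c,s=np.cos(yaw),np.sin(yaw);P=np.atleast_2d(P)
    return np.c_[c*P[:,0]-s*P[:,1]+x,s*P[:,0]+c*P[:,1]+y,P[:,2]+z]
BAR=np.array([[a,b,c] for a in(-.03,.03) for b in(-.006,.006) for c in(.064,.088)])
def redmask(im,x,y,w,h):
    im=im.astype(int);m=(im[:,:,0]>140)&(im[:,:,1]<90)&(im[:,:,2]<90)
    o=np.zeros(m.shape,np.uint8);o[y:y+h,x:x+w]=m[y:y+h,x:x+w]
    return o
def softren(n,P,S=8,B=None):
    pts=proj(n,P);o=B[:2]
    im=np.zeros((B[3]*S,B[2]*S),np.uint8)
    h=cv2.convexHull(((pts-o+.5)*S).astype(np.float32)*16).round().astype(np.int32)
    cv2.fillConvexPoly(im,h,255,cv2.LINE_AA,4)
    return cv2.resize(im,(B[2],B[3]),interpolation=cv2.INTER_AREA)/255.
def soft(im,B):
    x,y,w,h=B;c=im[y:y+h,x:x+w].astype(float)
    r=c[:,:,0]-.5*(c[:,:,1]+c[:,:,2])
    return np.clip(r/np.percentile(r,99) if r.max()>0 else r,0,1)
def fitbar(ims,boxes,p0,z=0,free=False,names=("side","top")):
    sm={n:(soft(ims[n],boxes[n])) for n in names}
    def f(p,each=False):
        zz=p[3]/10 if free else z
        P=pose(BAR,p[0]/10,p[1]/10,p[2],zz)
        return sum(((softren(n,P,B=boxes[n])-sm[n])**2).sum()/ (sm[n].sum()) for n in names)
    x0=[p0[0]*10,p0[1]*10,p0[2]]+([z*10] if free else [])
    N=len(x0);sim=np.vstack([x0]+[np.array(x0)+np.eye(N)[i]*[.1,.1,.15,.1][i] for i in range(N)])
    r=minimize(f,x0,method="Nelder-Mead",options=dict(initial_simplex=sim,xatol=1e-4,fatol=1e-5))
    q=r.x.copy();q[:2]/=10
    if free:q[3]/=10
    return q,r.fun
def ray(n,uv,z):
    c=cam[n];d=c["R"].T@np.linalg.inv(c["K"])@[uv[0],uv[1],1];o=-c["R"].T@c["t"]
    return o+d*(z-o[2])/d[2]
E
python3 - <<'E'
from h import *
ims={n:cam[n]["color"] for n in cam}
c=un((427,188),260,195,8);print(c,ray("top",c,.088))
p0=ray("top",c,.088);a=ray("top",un((343,150),260,195,8),.088);b=ray("top",un((512,225),260,195,8),.088)
yaw=np.arctan2(*(b-a)[1::-1]);print(yaw)
bx={"side":(252,228,24,36),"top":(296,205,34,26)}
for nm in(("side","top"),("side",),("top",)):
    print(nm,fitbar(ims,bx,(p0[0],p0[1],yaw),names=nm))
# stand
T=[un(p,155,165,8) for p in [(80,112),(437,83),(465,441),(106,473)]]
TY=[un(p,155,165,8) for p in [(256,118),(280,440)]]
S=[un(p,150,130,7) for p in [(315,85),(513,203),(288,343),(90,213)]]
SY=[un(p,150,130,7) for p in [(397,127),(195,243)]]
print([ray("top",u,.125).round(3) for u in T],[ray("side",u,.125).round(3) for u in S])
W=np.array([[.06,.06,0],[.06,-.06,0],[-.06,-.06,0],[-.06,.06,0]])
def f(p,use):
    x,y,yaw,z=p;P=pose(W,x,y,yaw,z);Y=pose([[.051,0,0],[-.051,0,0]],x,y,yaw,p[3]+.004);r=[]
    if "t" in use: r+=[proj("top",P)-T]
    if "s" in use: r+=[proj("side",P)-S]
    return np.vstack(r).ravel()
c=ray("top",un((272,277),155,165,8),.125)
for use in("ts",):
    r=least_squares(lambda p:f(p,use),[c[0],c[1],0.08,.125],x_scale=[.01,.01,.1,.01]);print(use,r.x,r.fun.round(2))
for use in("t","s"):
    r2=least_squares(lambda p:f([*p,r.x[3]],use),r.x[:3],x_scale=[.01,.01,.1]);print(use,r2.x,r2.fun.round(2))
for z in(.129,.133): print("yellow",[ray("top",u,z) for u in TY],[ray("side",u,z) for u in SY])
print("hook centre",ray("top",un((272,278),155,165,8),.129))
E
```

```text
[312.9375 218.0625] [ 0.50322921 -0.14607411  0.088     ]
-1.9811654400559113
('side', 'top') (array([ 0.50519799, -0.14784865, -2.03115169]), np.float64(0.28525530823205686))
('side',) (array([ 0.50694819, -0.14786957, -2.06486934]), np.float64(0.15296997637505055))
('top',) (array([ 0.50423433, -0.14716756, -2.00569243]), np.float64(0.06520029001783562))
[array([0.606, 0.253, 0.125]), array([0.616, 0.134, 0.125]), array([0.497, 0.123, 0.125]), array([0.486, 0.242, 0.125])] [array([0.601, 0.242, 0.125]), array([0.611, 0.124, 0.125]), array([0.493, 0.113, 0.125]), array([0.482, 0.229, 0.125])]
ts [0.55255071 0.1890183  0.09201049 0.11538286] [ 0.36 -0.21  0.24 -0.36  0.26 -0.44  0.35 -0.66 -0.62  0.18 -0.35  0.07
 -0.43  0.06 -0.75 -0.27]
t [0.5514277  0.18980982 0.09207514] [ 0.06  0.21 -0.06  0.05 -0.05 -0.02  0.05 -0.23]
s [0.55371424 0.18808465 0.09119149] [-0.09  0.17  0.18  0.07  0.11  0.05 -0.21 -0.3 ]
yellow [array([0.60368573, 0.19391646, 0.129     ]), array([0.49724885, 0.18419486, 0.129     ])] [array([0.60487884, 0.19097808, 0.129     ]), array([0.49939251, 0.18161451, 0.129     ])]
yellow [array([0.60341159, 0.19329203, 0.133     ]), array([0.49732663, 0.18360258, 0.133     ])] [array([0.60160806, 0.18636597, 0.133     ]), array([0.4967886, 0.1770616, 0.133    ])]
hook centre [0.55066353 0.18772279 0.129     ]
```

```bash
cat >> h.py <<'E'
from scipy.spatial.transform import Rotation as Ro
def go(xyz,toolY):
    o=bot.get_obs();R=Ro.from_quat(o["tool_rot"]).as_matrix()
    yaw=np.arctan2(R[1,1],R[0,1])
    T=np.c_[[np.sin(toolY),-np.cos(toolY),0],[np.cos(toolY),np.sin(toolY),0],[0,0,-1]]
    dr=Ro.from_matrix(R.T@T).as_rotvec()
    print("t",round(o["clock"],2),"pos",o["eef_pos"].round(4),"toolY",yaw.round(4),"tilt",R[:,2].round(4),"F",o["ft_force"].round(2),"M",o["ft_torque"].round(3),"w",round(o["grip_width"],4),"q",o["joint_pos"].round(2))
    print("travel",(R.T@(np.array(xyz)-o["eef_pos"])).round(4),"dr",dr.round(4))
E
python3 -c "
from h import *
go((.505,-.1475,.20),2.692)"
python3 -m crank '{"dr":[[0,0,-0.5],[0,0,-1.447],[0,0,-1.447],[0,0,-1.447]],"travel":[[-0.526,-0.477,0.03],[-0.526,-0.477,0.03],[-0.526,-0.477,0.03],[-0.526,-0.477,0.03]],"hand":[0.06,0.06,0.06,0.06]}'
python3 -c "
from h import *
go((.505,-.1475,.20),2.692)"
```

```text
clock: 0.6
eef_pos: [0.2696, 0.2797, 0.2219]
tool_rot: [-0.17, 0.985, -0.0, -0.0]
ft_force: [1.5, 1.0, -0.1]
grip_width: 0.06Traceback (most recent call last):
  File "<string>", line 3, in <module>
    go((.505,-.1475,.20),2.692)
    ~~^^^^^^^^^^^^^^^^^^^^^^^^^
  File "h.py", line 47, in go
    dr=Ro.from_matrix(R.T@T).as_rotvec()
       ~~~~~~~~~~~~~~^^^^^^^
  File "scipy/spatial/transform/_rotation.pyx", line 1143, in scipy.spatial.transform._rotation.Rotation.from_matrix
ValueError: Non-positive determinant (left-handed or null coordinate frame) in rotation matrix 0: [[-1.23512222e-01  9.92343051e-01 -2.69268367e-05]
 [ 9.92341227e-01  1.23512047e-01  1.91425322e-03]
 [-1.90292167e-03 -2.09713058e-04  9.99998167e-01]].
Traceback (most recent call last):
  File "h.py", line 47, in go
    dr=Ro.from_matrix(R.T@T).as_rotvec()
       ~~~~~~~~~~~~~~^^^^^^^
  File "scipy/spatial/transform/_rotation.pyx", line 1143, in scipy.spatial.transform._rotation.Rotation.from_matrix
ValueError: Non-positive determinant (left-handed or null coordinate frame) in rotation matrix 0: [[-7.11270819e-01  7.02917991e-01 -3.47948782e-04]
 [ 7.02917898e-01  7.11270904e-01  3.61032037e-04]
 [-5.01261759e-04 -1.22121263e-05  9.99999874e-01]].
```

```bash
sed -i 's/\[np.sin(toolY),-np.cos(toolY),0\]/[-np.sin(toolY),np.cos(toolY),0]/' h.py
python3 -c "
from h import *
go((.505,-.1475,.20),2.692)"
```

```text
t 0.6 pos [0.2696 0.2797 0.2219] toolY 1.9125 tilt [-2.e-04 -5.e-04 -1.e+00] F [ 1.48  0.99 -0.1 ] M [-0.013 -0.06   0.023] w 0.06 q [ 0.8   0.02 -0.27  1.27 -0.    0.46]
travel [-0.0786 -0.4814  0.022 ] dr [-2.000e-04 -5.000e-04 -7.795e-01]
```

```bash

python3 -m crank '{"dr":[[0,0,-0.78],[0,0,-0.78],[0,0,-0.78],[0,0,-0.78],[0,0,-0.78],[0,0,-0.78],[0,0,-0.78],[0,0,-0.78],[0,0,-0.78]],"travel":[[-0.079,-0.481,0.022],[-0.079,-0.481,0.022],[-0.079,-0.481,0.022],[-0.079,-0.481,0.022],[-0.079,-0.481,0.022],[-0.079,-0.481,0.022],[-0.079,-0.481,0.022],[-0.079,-0.481,0.022],[-0.079,-0.481,0.022]],"hand":[0.06,0.06,0.06,0.06,0.06,0.06,0.06,0.06,0.06]}'
python3 - <<'E'
from h import *
go((.505,-.1475,.115),2.692)
E
```

```text
clock: 1.72
eef_pos: [0.503, -0.1488, 0.1996]
tool_rot: [-0.529, 0.849, 0.0, -0.0]
ft_force: [0.1, 1.3, -0.3]
grip_width: 0.0601
t 1.73 pos [ 0.503  -0.1488  0.1996] toolY 2.6859 tilt [-6.e-04  3.e-04 -1.e+00] F [ 0.09  1.27 -0.33] M [ 0.016 -0.036 -0.007] w 0.0601 q [-0.29  0.31  0.01  1.27  0.   -1.4 ]
travel [-0.002  -0.0013  0.0846] dr [ 0.0007  0.     -0.0061]
```

```bash

python3 -m crank '{"dr":[[0,0,-0.006],[0,0,-0.006],[0,0,-0.006]],"travel":[[-0.002,-0.001,0.05],[-0.002,-0.001,0.085],[-0.002,-0.001,0.085]],"hand":[0.06,0.06,0.06]}'
python3 - <<'E'
from h import *
go((.505,-.1475,.06),2.692)
s=eyes.camera("side")["color"][...,::-1];t=eyes.camera("top")["color"][...,::-1]
cv2.imwrite("pics/pre_s.png",cv2.resize(s[195:305,200:320],None,fx=5,fy=5,interpolation=cv2.INTER_CUBIC))
E
```

```text
clock: 2.1
eef_pos: [0.5013, -0.1446, 0.112]
tool_rot: [-0.532, 0.847, 0.003, -0.003]
ft_force: [-0.3, -0.1, 0.8]
grip_width: 0.0598
t 2.1 pos [ 0.5013 -0.1446  0.112 ] toolY 2.6926 tilt [-0.008   0.0023 -1.    ] F [-0.31 -0.09  0.84] M [ 0.03  -0.03  -0.037] w 0.0598 q [-0.28  0.37 -0.14  1.07  0.   -1.4 ]
travel [ 0.001  -0.0051  0.0519] dr [ 0.0083 -0.0014  0.0006]
```

View pics/pre_s.png

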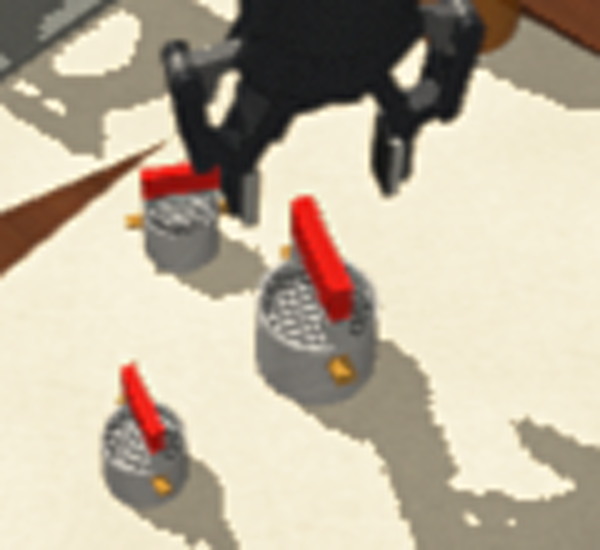

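The side view shows the fingers on either side of the red bar at crop (320,255), still above it. The arm was still settling. I'll take a fresh reading, then descend.

```bash

python3 - <<'E'
from h import *
go((.505,-.1475,.06),2.692)
E
```

```text
t 2.2 pos [ 0.5046 -0.1452  0.1158] toolY 2.6932 tilt [ 0. -0. -1.] F [ 0.41 -0.21  0.56] M [ 0.003 -0.006  0.021] w 0.06 q [-0.28  0.37 -0.13  1.07  0.   -1.4 ]
travel [ 0.0019 -0.0014  0.0558] dr [-0.      0.      0.0012]
```

```bash

python3 -m crank '{"dr":[[0,0,0],[0,0,0],[0,0,0]],"travel":[[0.002,-0.0015,0.03],[0.002,-0.0015,0.056],[0.002,-0.0015,0.056]],"hand":[0.06,0.06,0.06]}'
python3 - <<'E'
from h import *
s=eyes.camera("side")["color"][...,::-1];t=eyes.camera("top")["color"][...,::-1]
go((.505,-.1475,.06),2.692)
cv2.imwrite("pics/pre_s2.png",cv2.resize(s[195:305,200:320],None,fx=5,fy=5,interpolation=cv2.INTER_CUBIC))
E
```

```text
clock: 2.58
eef_pos: [0.5046, -0.1474, 0.0596]
tool_rot: [-0.532, 0.847, 0.0, -0.0]
ft_force: [0.0, -0.3, 0.6]
grip_width: 0.0601
t 2.67 pos [ 0.5063 -0.1479  0.0613] toolY 2.6934 tilt [ 3.e-03 -9.e-04 -1.e+00] F [ 0.61  0.9  -0.35] M [-0.009 -0.013 -0.023] w 0.06 q [-0.28  0.43 -0.2   0.94 -0.   -1.41]
travel [0.0002 0.0013 0.0013] dr [-0.0031  0.0005  0.0014]
```

View pics/pre_s2.png

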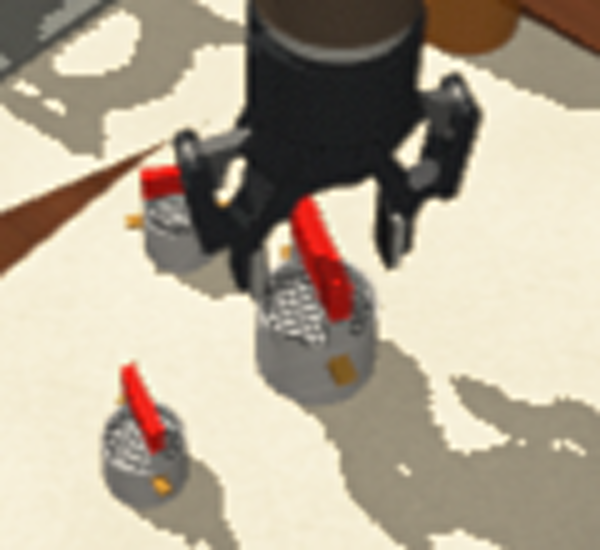

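The fingers straddle the red bar, with pads at crop (250,270) and (395,245). Closing.

```bash

python3 -m crank '{"dr":[[0,0,0],[0,0,0],[0,0,0],[0,0,0],[0,0,0],[0,0,0],[0,0,0],[0,0,0]],"travel":[[0,0,0],[0,0,0],[0,0,0],[0,0,0],[0,0,0],[0,0,0],[0,0,0],[0,0,0]],"hand":[0.045,0.03,0.022,0.016,0.01,0.004,0,0]}'
python3 - <<'E'
from h import *
s=eyes.camera("side")["color"][...,::-1];t=eyes.camera("top")["color"][...,::-1]
go((.505,-.1475,.06),2.692)
cv2.imwrite("pics/gr.png",cv2.resize(s[195:305,200:320],None,fx=5,fy=5,interpolation=cv2.INTER_CUBIC))
E
```

```text
clock: 3.68
eef_pos: [0.5047, -0.1476, 0.0593]
tool_rot: [-0.532, 0.847, 0.0, -0.0]
ft_force: [-0.5, 0.8, 1.6]
grip_width: 0.0112
t 3.77 pos [ 0.5047 -0.1476  0.0593] toolY 2.693 tilt [-2.e-04  1.e-04 -1.e+00] F [-1.02  0.29  2.75] M [ 0.153  0.256 -0.069] w 0.0109 q [-0.28  0.43 -0.2   0.94  0.   -1.41]
travel [-0.0002 -0.0002 -0.0007] dr [0.0003 0.     0.001 ]
```

View pics/gr.png

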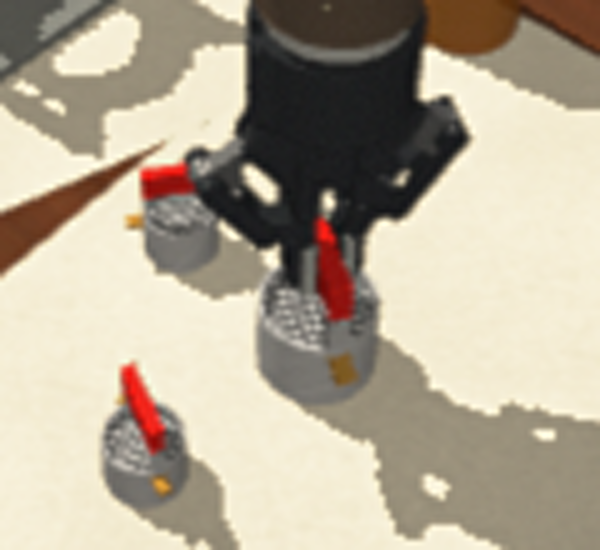

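```bash

python3 -m crank '{"dr":[[0,0,0],[0,0,0],[0,0,0],[0,0,0],[0,0,0]],"travel":[[0,0,-0.01],[0,0,-0.04],[0,0,-0.09],[0,0,-0.14],[0,0,-0.18]],"hand":[0,0,0,0,0]}'
python3 - <<'E'
from h import *
go((.5515,.1885,.24),1.663)
E
```

```text
clock: 4.4
eef_pos: [0.505, -0.1478, 0.2416]
tool_rot: [-0.532, 0.847, -0.001, 0.001]
ft_force: [-0.5, 0.3, -3.0]
grip_width: 0.0112
t 4.4 pos [ 0.505  -0.1478  0.2416] toolY 2.693 tilt [ 1.7e-03 -6.0e-04 -1.0e+00] F [-0.55  0.34 -2.97] M [-0.03  -0.072 -0.008] w 0.0112 q [-0.28  0.29  0.09  1.38 -0.   -1.41]
travel [-0.3232  0.104   0.0015] dr [-0.0015  0.0011  1.03  ]
```

```bash

python3 -m crank '{"dr":[[0,0,0.1],[0,0,0.25],[0,0,0.4],[0,0,0.6],[0,0,0.75],[0,0,0.9],[0,0,1.03],[0,0,1.03],[0,0,1.03]],"travel":[[-0.02,0.006,0],[-0.06,0.02,0],[-0.115,0.037,0],[-0.175,0.056,0],[-0.23,0.074,0],[-0.28,0.09,0],[-0.31,0.1,0],[-0.323,0.104,0],[-0.323,0.104,0]],"hand":[0,0,0,0,0,0,0,0,0]}'
python3 - <<'E'
from h import *
c={n:eyes.camera(n)["color"] for n in("side","top")}
pickle.dump(c,open("hov.pkl","wb"))
go((.5515,.1885,.22),1.663)
s=c["side"][...,::-1];t=c["top"][...,::-1]
cv2.imwrite("pics/hs.png",cv2.resize(s[80:220,130:260],None,fx=4,fy=4,interpolation=cv2.INTER_CUBIC))
cv2.imwrite("pics/ht.png",cv2.resize(t[150:250,140:250],None,fx=5,fy=5,interpolation=cv2.INTER_CUBIC))
E
```

```text
clock: 5.52
eef_pos: [0.551, 0.1886, 0.2389]
tool_rot: [-0.047, 0.999, -0.0, -0.0]
ft_force: [0.2, -0.3, -3.7]
grip_width: 0.0111
t 5.62 pos [0.5511 0.1872 0.2392] toolY 1.6627 tilt [-5.e-04 -9.e-04 -1.e+00] F [-0.83 -0.29 -2.77] M [-0.037 -0.066 -0.006] w 0.0112 q [ 0.33  0.4   0.26  1.42 -0.    0.24]
travel [-0.0006  0.0013  0.0192] dr [-0.0008 -0.0006 -0.0003]
```

View pics/hs.png

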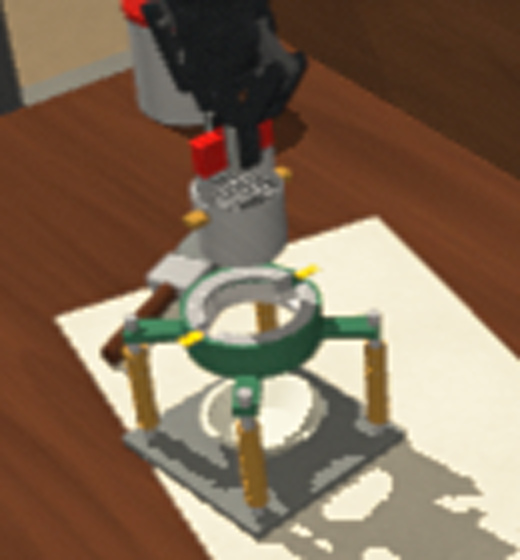

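View pics/ht.png

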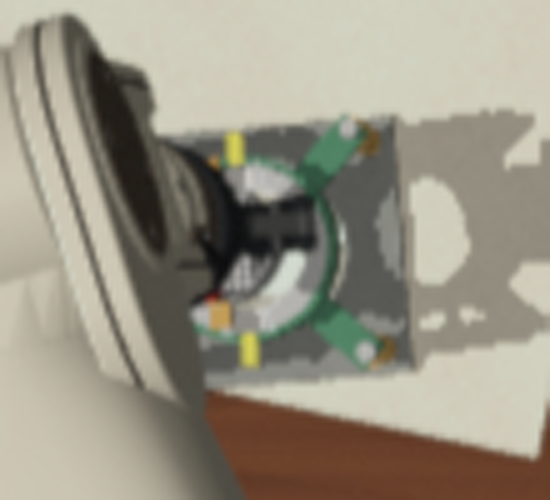

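```bash

python3 - <<'E'
from h import *
c=pickle.load(open("hov.pkl","rb"))
s=c["side"][...,::-1];t=c["top"][...,::-1]
s=np.ascontiguousarray(cv2.resize(s[108:150,170:212],None,fx=14,fy=14,interpolation=cv2.INTER_CUBIC))
t=np.ascontiguousarray(cv2.resize(t[170:228,172:222],None,fx=10,fy=10,interpolation=cv2.INTER_CUBIC))
cv2.imwrite("pics/hs2.png",s);cv2.imwrite("pics/ht2.png",t)
# predicted sieve features if centred on the TCP
o=bot.get_obs()["eef_pos"];z=o[2]-.0593
for d in(0,):
  L=pose([[.042,0,.035],[-.042,0,.035],[.042,-.005,.038],[.042,.005,.038],[-.042,.005,.038],[-.042,-.005,.038],[-.03,0,.076]],o[0],o[1],1.6627-np.pi/2,z)
  print(((proj("side",L)-[170,108]+.5)*14).round(0).tolist());print(((proj("top",L)-[172,170]+.5)*10).round().tolist())
E
```

```text
[[438.0, 220.0], [97.0, 398.0], [454.0, 216.0], [419.0, 197.0], [78.0, 373.0], [113.0, 395.0], [123.0, 178.0]]
[[108.0, 118.0], [133.0, 458.0], [126.0, 115.0], [86.0, 119.0], [111.0, 460.0], [152.0, 456.0], [102.0, 409.0]]
```

View pics/hs2.png

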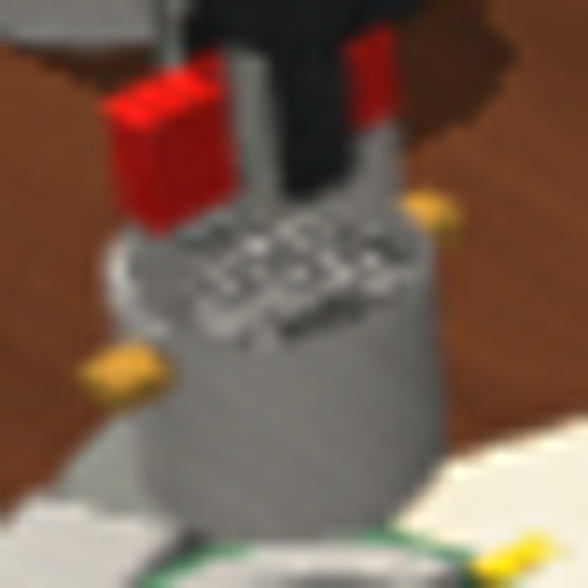

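View pics/ht2.png

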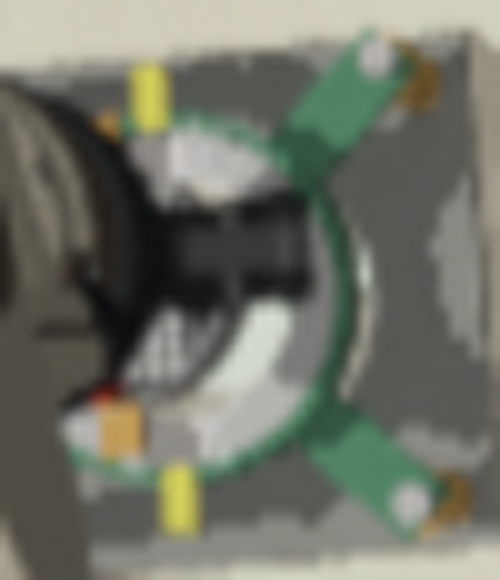

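In the side crop the near lug tip is at (82–122,372–390) and the far one at about (455,212). In the top crop the near lug tip is at (102–145,457). Compared with the yellow marks in each camera, the sieve is over the gaps to within about 1 mm. Descending in steps while watching the force.

```bash

python3 -m crank '{"dr":[[0,0,0],[0,0,0],[0,0,0],[0,0,0]],"travel":[[0,0,0.025],[0,0,0.045],[0,0,0.052],[0,0,0.052]],"hand":[0,0,0,0]}'
python3 -c "
from h import *
go((.5510,.1872,.175),1.663)"
```

```text
clock: 6.12
eef_pos: [0.5511, 0.1874, 0.1873]
tool_rot: [-0.045, 0.999, -0.0, -0.0]
ft_force: [-0.6, -0.6, -2.2]
grip_width: 0.0108
t 6.12 pos [0.5511 0.1874 0.1873] toolY 1.6617 tilt [-6.e-04 -4.e-04 -1.e+00] F [-0.57 -0.63 -2.16] M [ 0.031  0.073 -0.001] w 0.0108 q [ 0.33  0.42  0.15  1.3  -0.    0.24]
travel [ 0.0001 -0.0002  0.0123] dr [-0.0003 -0.0006 -0.0013]
```

```bash

python3 -m crank '{"dr":[[0,0,0],[0,0,0],[0,0,0],[0,0,0],[0,0,0],[0,0,0]],"travel":[[0,0,0.004],[0,0,0.008],[0,0,0.012],[0,0,0.016],[0,0,0.02],[0,0,0.02]],"hand":[0,0,0,0,0,0]}'
python3 - <<'E'
from h import *
c={n:eyes.camera(n)["color"] for n in("side","top")}
pickle.dump(c,open("hov2.pkl","wb"))
go((.5511,.1872,.155),1.663)
s=c["side"][...,::-1];t=c["top"][...,::-1]
cv2.imwrite("pics/hs3.png",cv2.resize(s[118:178,165:225],None,fx=10,fy=10,interpolation=cv2.INTER_CUBIC)[:600])
cv2.imwrite("pics/ht3.png",cv2.resize(t[170:228,162:222],None,fx=10,fy=10,interpolation=cv2.INTER_CUBIC))
E
```

```text
clock: 6.88
eef_pos: [0.5509, 0.1884, 0.1667]
tool_rot: [-0.046, 0.999, -0.0, -0.001]
ft_force: [-0.4, 0.1, -3.7]
grip_width: 0.0108
t 6.97 pos [0.5512 0.1885 0.1672] toolY 1.663 tilt [-1.e-04 -1.e-04 -1.e+00] F [ 0.02  0.05 -2.31] M [ 0.045 -0.004 -0.004] w 0.0111 q [ 0.33  0.44  0.12  1.25 -0.    0.24]
travel [ 0.0002 -0.0013  0.0122] dr [-0.     -0.0001  0.    ]
```

View pics/hs3.png

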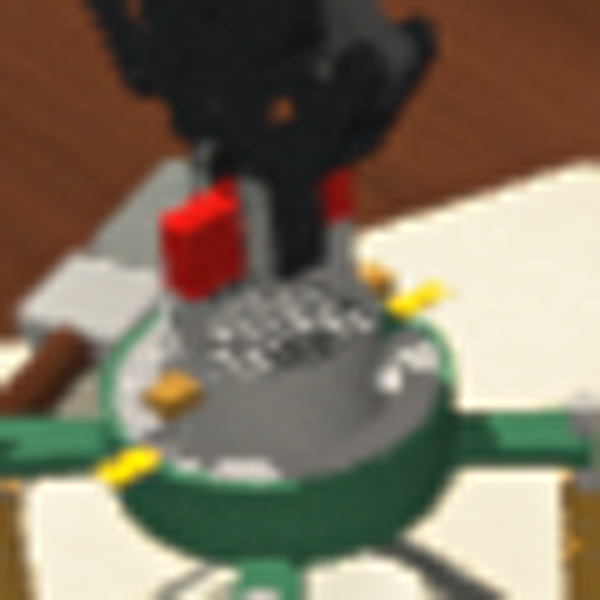

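View pics/ht3.png

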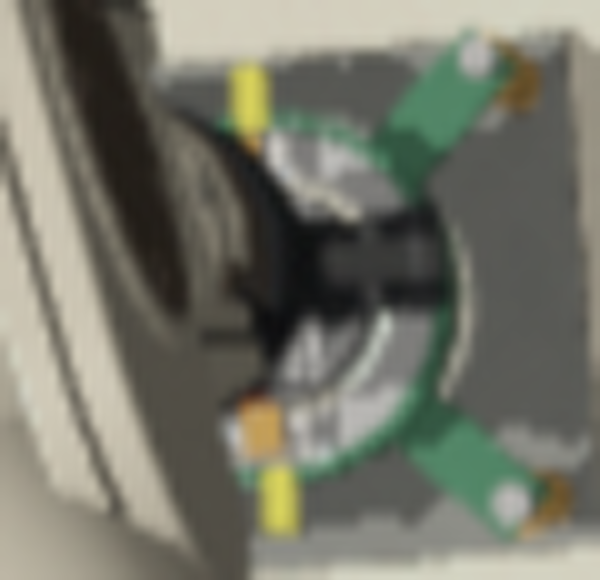

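```bash

python3 - <<'E'
from h import *
z=.1672-.0593
a=.092
def loc(p,c=(.551,.188)):
    d=p[:2]-c; return np.array([np.cos(a)*d[0]+np.sin(a)*d[1],-np.sin(a)*d[0]+np.cos(a)*d[1]])*1000
u=lambda p,o:un(p,*o,10)
to=(162,170);so=(165,118)
for n,o,tip,ys,far in(("top",to,(265,458),[(250,95),(281,500)],None),("side",so,(164,398),[(417,298),(128,464)],(392,282))):
    print(n,"tip",loc(ray(n,u(tip,o),z+.038)).round(1), "yellow",[loc(ray(n,u(y,o),.128)).round(1) for y in ys])
    if far: print(" far tip -y corner",loc(ray(n,u(far,o),z+.038)).round(1))
e=bot.get_obs();print("TCP",loc(e["eef_pos"]).round(1))
L=pose([[-.042,.005,.038],[-.042,-.005,.038],[.042,-.005,.038]],.5512,.1885,.092,z)
print(((proj("side",L)-so+.5)*10).round(),((proj("top",L)-to+.5)*10).round())
E
```

```text
top tip [-42.5   1.7] yellow [array([53.8,  1.2]), array([-53.9,   1.1])]
side tip [-38.7  -3.2] yellow [array([56. ,  0.5]), array([-50.4,   0.8])]
 far tip -y corner [40.  -8.1]
TCP [0.2 0.5]
[[135. 390.]
 [159. 405.]
 [390. 274.]] [[251. 457.]
 [289. 453.]
 [265. 133.]]
```

```bash

python3 - <<'E'
from h import *
c=pickle.load(open("hov2.pkl","rb"));o=bot.get_obs()
z=.1672-.0593
for n,b,k in(("side",(170,130,44,44),13),("top",(170,200,40,30),14)):
    im=c[n][...,::-1];x,y,w,h=b
    im=np.ascontiguousarray(cv2.resize(im[y:y+h,x:x+w],None,fx=k,fy=k,interpolation=cv2.INTER_CUBIC))
    for sx in(1,-1):
        L=pose([[.042*sx,.005,.038],[.042*sx,-.005,.038],[.030*sx,-.005,.038],[.03*sx,.005,.038]],.5512,.1885,.092,z)
        q=((proj(n,L)-[x,y]+.5)*k).astype(np.int32);cv2.polylines(im,[q],True,(255,0,255),1)
    cv2.imwrite(f"pics/ov_{n}.png",im)
E
```

```text
(no output)
```

View pics/ov_side.png

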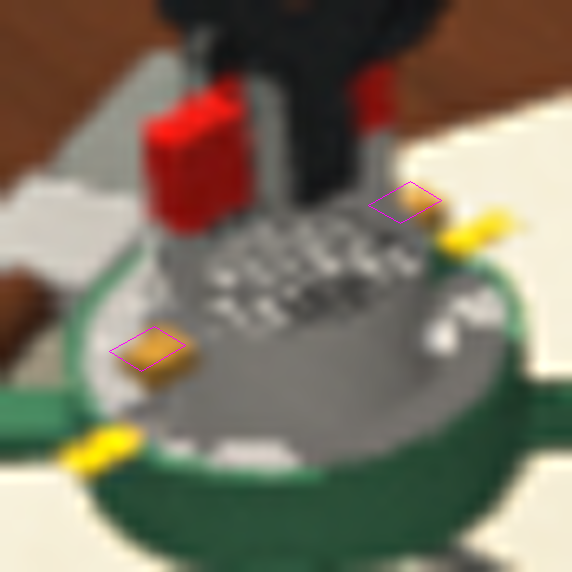

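View pics/ov_top.png

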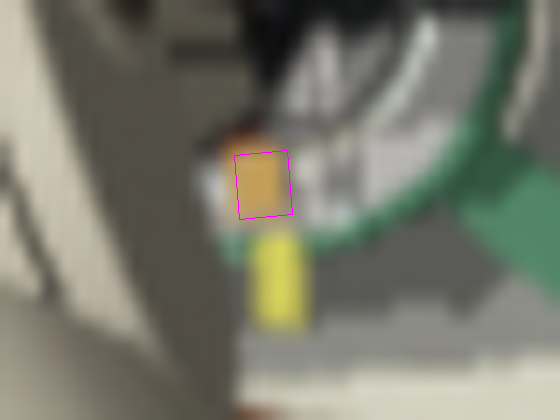

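The overlay shows lugs matching the predicted positions within the known camera bias, with near lug at (155,350) side and (258,180) top. They are about 0.8 mm off in +y. Trimming that and continuing down.

```bash

python3 -m crank '{"dr":[[0,0,0],[0,0,0],[0,0,0],[0,0,0],[0,0,0]],"travel":[[0,-0.0008,0.002],[0,-0.0008,0.005],[0,-0.0008,0.008],[0,-0.0008,0.011],[0,-0.0008,0.013]],"hand":[0,0,0,0,0]}'
python3 -c "
from h import *
go((.5511,.1875,.145),1.663)"
```

```text
clock: 7.6
eef_pos: [0.5511, 0.1876, 0.1539]
tool_rot: [-0.046, 0.999, -0.0, -0.0]
ft_force: [0.3, 0.1, -2.5]
grip_width: 0.0111
t 7.6 pos [0.5511 0.1876 0.1539] toolY 1.663 tilt [-4.e-04 -1.e-04 -1.e+00] F [ 0.3   0.14 -2.55] M [ 0.018  0.06  -0.033] w 0.0111 q [ 0.33  0.44  0.09  1.22 -0.    0.24]
travel [ 0.     -0.0001  0.0089] dr [-0.0001 -0.0004  0.    ]
```

```bash

python3 -m crank '{"dr":[[0,0,0],[0,0,0],[0,0,0],[0,0,0]],"travel":[[0,0,0.002],[0,0,0.004],[0,0,0.006],[0,0,0.008]],"hand":[0,0,0,0]}'
python3 -c "
from h import *
go((.5511,.1875,.142),1.663)"
```

```text
clock: 8.1
eef_pos: [0.5513, 0.1877, 0.1462]
tool_rot: [-0.046, 0.999, 0.0, 0.0]
ft_force: [-0.5, -0.5, -2.9]
grip_width: 0.011
t 8.1 pos [0.5513 0.1877 0.1462] toolY 1.663 tilt [ 0.  0. -1.] F [-0.49 -0.47 -2.89] M [-0.004  0.017 -0.02 ] w 0.011 q [0.33 0.45 0.08 1.2  0.   0.24]
travel [ 0.0002 -0.0002  0.0042] dr [0. 0. 0.]
```

```bash

python3 -m crank '{"dr":[[0,0,0],[0,0,0],[0,0,0],[0,0,0]],"travel":[[0,0,0.001],[0,0,0.002],[0,0,0.003],[0,0,0.004]],"hand":[0,0,0,0]}'
python3 -c "
from h import *
go((.5511,.1875,.142),1.663)"
python3 -m crank '{"dr":[[0,0,0],[0,0,0]],"travel":[[0,0,0.001],[0,0,0.002]],"hand":[0,0]}'
python3 -c "
from h import *
go((.5511,.1875,.142),1.663)"
```

```text
clock: 8.6
eef_pos: [0.5513, 0.1877, 0.1422]
tool_rot: [-0.046, 0.999, 0.0, 0.0]
ft_force: [-0.4, 0.3, -1.1]
grip_width: 0.0113
t 8.6 pos [0.5513 0.1877 0.1422] toolY 1.6631 tilt [ 1.e-04  0.e+00 -1.e+00] F [-0.41  0.26 -1.1 ] M [-0.021  0.041 -0.006] w 0.0113 q [ 0.33  0.45  0.07  1.19 -0.    0.24]
travel [ 0.0002 -0.0002  0.0002] dr [-0.      0.0001  0.0001]
clock: 8.85
eef_pos: [0.5513, 0.1877, 0.141]
tool_rot: [-0.046, 0.999, 0.0, 0.0]
ft_force: [-3.1, -0.4, 2.9]
grip_width: 0.0112
t 8.85 pos [0.5513 0.1877 0.141 ] toolY 1.663 tilt [ 7.e-04  2.e-04 -1.e+00] F [-3.07 -0.44  2.87] M [-0.155  0.447 -0.018] w 0.0112 q [ 0.33  0.45  0.07  1.19 -0.    0.24]
travel [ 0.0002 -0.0002 -0.001 ] dr [0.0002 0.0007 0.    ]
```

```bash

python3 -m crank '{"dr":[[0,0,0],[0,0,0],[0,0,0]],"travel":[[0,0,0.0015],[0,0,0.003],[0,0,0.004]],"hand":[0,0,0]}'
python3 -c "
from h import *
go((.5511,.1875,.138),1.663)"
```

```text
clock: 9.22
eef_pos: [0.5514, 0.1877, 0.1367]
tool_rot: [-0.046, 0.999, 0.0, 0.0]
ft_force: [-2.2, -0.5, 5.0]
grip_width: 0.011
t 9.22 pos [0.5514 0.1877 0.1367] toolY 1.663 tilt [ 5.e-04  2.e-04 -1.e+00] F [-2.24 -0.51  5.  ] M [-0.193  0.658 -0.02 ] w 0.011 q [ 0.33  0.46  0.06  1.18 -0.    0.24]
travel [ 0.0003 -0.0002 -0.0013] dr [0.0001 0.0006 0.    ]
```

```bash

python3 -m crank '{"dr":[[0,0,0.03],[0,0,0.06],[0,0,0.09],[0,0,0.12],[0,0,0.15],[0,0,0.18]],"travel":[[0,0,0],[0,0,0],[0,0,0],[0,0,0],[0,0,0],[0,0,0]],"hand":[0,0,0,0,0,0]}'
python3 -c "
from h import *
go((.5511,.1875,.138),1.663)"
```

```text
clock: 9.98
eef_pos: [0.5524, 0.1882, 0.1371]
tool_rot: [0.044, 0.999, 0.001, 0.001]
ft_force: [-0.9, 0.0, 5.3]
grip_width: 0.011
t 9.97 pos [0.5524 0.1882 0.1371] toolY 1.4825 tilt [ 0.0028  0.0011 -1.    ] F [-0.88  0.03  5.34] M [-0.012  0.264  0.147] w 0.011 q [0.33 0.46 0.07 1.18 0.   0.42]
travel [ 0.0013 -0.0008 -0.0009] dr [ 0.0011  0.0028 -0.1805]
```

```bash

python3 -m crank '{"dr":[[0,0,0.03],[0,0,0.06],[0,0,0.09],[0,0,0.12],[0,0,0.15],[0,0,0.18]],"travel":[[0,0,0],[0,0,0],[0,0,0],[0,0,0],[0,0,0],[0,0,0]],"hand":[0,0,0,0,0,0]}'
python3 -c "
from h import *
go((.5511,.1875,.138),1.663)"
python3 -m crank '{"dr":[[0,0,0.03],[0,0,0.06],[0,0,0.09],[0,0,0.12],[0,0,0.15]],"travel":[[0,0,0],[0,0,0],[0,0,0],[0,0,0],[0,0,0]],"hand":[0,0,0,0,0]}'
python3 -c "
from h import *
go((.5511,.1875,.138),1.663)"
```

```text
clock: 10.72
eef_pos: [0.5523, 0.1882, 0.1371]
tool_rot: [0.134, 0.991, 0.001, 0.001]
ft_force: [0.1, 0.3, 5.4]
grip_width: 0.0111
t 10.72 pos [0.5523 0.1882 0.1371] toolY 1.3026 tilt [ 0.0026  0.0011 -1.    ] F [0.05 0.35 5.39] M [-0.025  0.324  0.142] w 0.0111 q [0.33 0.46 0.07 1.18 0.   0.6 ]
travel [ 0.001  -0.001  -0.0009] dr [ 0.0013  0.0025 -0.3604]
clock: 11.35
eef_pos: [0.5522, 0.1881, 0.137]
tool_rot: [0.208, 0.978, 0.001, 0.001]
ft_force: [-0.2, 0.5, 5.3]
grip_width: 0.0112
t 11.35 pos [0.5522 0.1881 0.137 ] toolY 1.1525 tilt [ 0.0023  0.001  -1.    ] F [-0.25  0.46  5.27] M [-0.077  0.326  0.216] w 0.0112 q [0.33 0.46 0.07 1.18 0.   0.75]
travel [ 0.0007 -0.001  -0.001 ] dr [ 0.0014  0.0021 -0.5105]
```

```bash
cat > st.py <<'E'
from h import *
go((.5511,.1875,.138),1.663)
E
python3 -m crank '{"dr":[[0,0,0.03],[0,0,0.06]],"travel":[[0,0,0],[0,0,0]],"hand":[0,0]}'
python3 st.py
```

```text
clock: 11.6
eef_pos: [0.5522, 0.1881, 0.137]
tool_rot: [0.237, 0.972, 0.001, 0.001]
ft_force: [-1.9, -0.2, 5.2]
grip_width: 0.011
t 11.6 pos [0.5522 0.1881 0.137 ] toolY 1.0925 tilt [ 0.0022  0.0011 -1.    ] F [-1.88 -0.17  5.21] M [-0.058  0.333  0.107] w 0.011 q [0.33 0.46 0.07 1.18 0.   0.81]
travel [ 0.0006 -0.0011 -0.001 ] dr [ 0.0015  0.002  -0.5705]
```

```bash

python3 -m crank '{"dr":[[0,0,0.02],[0,0,0.04]],"travel":[[0,0,0],[0,0,0]],"hand":[0,0]}'
python3 st.py
```

```text
clock: 11.85
eef_pos: [0.5521, 0.1881, 0.137]
tool_rot: [0.256, 0.967, 0.001, 0.001]
ft_force: [-1.9, -1.0, 5.8]
grip_width: 0.0113
t 11.85 pos [0.5521 0.1881 0.137 ] toolY 1.0529 tilt [ 0.0022  0.001  -1.    ] F [-1.91 -0.98  5.79] M [-0.071  0.36   0.189] w 0.0113 q [0.33 0.46 0.07 1.18 0.   0.85]
travel [ 0.0006 -0.0011 -0.001 ] dr [ 0.0015  0.002  -0.6101]
```

```bash

python3 -m crank '{"dr":[[0,0,0.02],[0,0,0.04]],"travel":[[0,0,0],[0,0,0]],"hand":[0,0]}'
python3 st.py
```

```text
clock: 12.1
eef_pos: [0.5521, 0.1881, 0.137]
tool_rot: [0.275, 0.961, 0.001, 0.001]
ft_force: [-2.2, 0.0, 6.4]
grip_width: 0.0112
t 12.1 pos [0.5521 0.1881 0.137 ] toolY 1.0129 tilt [ 2.1e-03  9.0e-04 -1.0e+00] F [-2.2   0.    6.42] M [-0.125  0.367  0.155] w 0.0112 q [0.33 0.46 0.07 1.18 0.   0.89]
travel [ 0.0005 -0.001  -0.001 ] dr [ 0.0014  0.0018 -0.6501]
```

```bash

python3 -m crank '{"dr":[[0,0,0.02],[0,0,0.04]],"travel":[[0,0,0],[0,0,0]],"hand":[0,0]}'
python3 st.py
```

```text
clock: 12.35
eef_pos: [0.552, 0.1881, 0.1369]
tool_rot: [0.294, 0.956, 0.001, 0.001]
ft_force: [-1.8, -0.7, 5.5]
grip_width: 0.0112
t 12.35 pos [0.552  0.1881 0.1369] toolY 0.9729 tilt [ 0.002  0.001 -1.   ] F [-1.82 -0.7   5.48] M [-0.038  0.418  0.174] w 0.0112 q [0.33 0.46 0.07 1.18 0.   0.93]
travel [ 0.0004 -0.0011 -0.0011] dr [ 0.0014  0.0017 -0.6901]
```

```bash

python3 -m crank '{"dr":[[0,0,0.02],[0,0,0.04]],"travel":[[0,0,0],[0,0,0]],"hand":[0,0]}'
python3 st.py
```

```text
clock: 12.6
eef_pos: [0.5521, 0.1881, 0.137]
tool_rot: [0.314, 0.95, 0.001, 0.001]
ft_force: [-1.1, -0.8, 4.8]
grip_width: 0.0112
t 12.6 pos [0.5521 0.1881 0.137 ] toolY 0.9329 tilt [ 2.1e-03  9.0e-04 -1.0e+00] F [-1.11 -0.79  4.84] M [-0.033  0.414  0.175] w 0.0112 q [0.33 0.46 0.07 1.18 0.   0.97]
travel [ 0.0004 -0.0011 -0.001 ] dr [ 0.0015  0.0018 -0.7301]
```

```bash

python3 -m crank '{"dr":[[0,0,0.02],[0,0,0.04]],"travel":[[0,0,0],[0,0,0]],"hand":[0,0]}'
python3 st.py
```

```text
clock: 12.85
eef_pos: [0.552, 0.1881, 0.1369]
tool_rot: [0.332, 0.943, 0.001, 0.001]
ft_force: [-1.9, -0.3, 5.3]
grip_width: 0.0111
t 12.85 pos [0.552  0.1881 0.1369] toolY 0.8929 tilt [ 1.9e-03  9.0e-04 -1.0e+00] F [-1.9  -0.34  5.31] M [-0.078  0.348  0.149] w 0.0111 q [0.33 0.46 0.07 1.18 0.   1.01]
travel [ 0.0003 -0.001  -0.0011] dr [ 0.0015  0.0016 -0.7701]
```

```bash

python3 -m crank '{"dr":[[0,0,0.02],[0,0,0.04]],"travel":[[0,0,0],[0,0,0]],"hand":[0,0]}'
python3 st.py
```

```text
clock: 13.1
eef_pos: [0.552, 0.1881, 0.137]
tool_rot: [0.351, 0.936, 0.001, 0.001]
ft_force: [-1.6, -0.1, 5.3]
grip_width: 0.0111
t 13.1 pos [0.552  0.1881 0.137 ] toolY 0.853 tilt [ 0.0019  0.001  -1.    ] F [-1.64 -0.15  5.29] M [-0.052  0.409  0.121] w 0.0111 q [0.33 0.46 0.07 1.18 0.   1.05]
travel [ 0.0003 -0.0011 -0.001 ] dr [ 0.0016  0.0016 -0.81  ]
```

```bash

python3 -m crank '{"dr":[[0,0,0.02],[0,0,0.04]],"travel":[[0,0,0],[0,0,0]],"hand":[0,0]}'
python3 st.py
```

```text
clock: 13.35
eef_pos: [0.552, 0.1882, 0.137]
tool_rot: [0.37, 0.929, 0.001, 0.001]
ft_force: [-2.4, -0.6, 5.9]
grip_width: 0.0115
t 13.35 pos [0.552  0.1882 0.137 ] toolY 0.813 tilt [ 0.0019  0.001  -1.    ] F [-2.38 -0.6   5.91] M [-0.042  0.387  0.192] w 0.0115 q [0.33 0.46 0.07 1.18 0.   1.09]
travel [ 0.0002 -0.0011 -0.001 ] dr [ 0.0016  0.0015 -0.85  ]
```

```bash

python3 -m crank '{"dr":[[0,0,0.02],[0,0,0.04]],"travel":[[0,0,0],[0,0,0]],"hand":[0,0]}'
python3 st.py
```

```text
clock: 13.6
eef_pos: [0.5519, 0.1882, 0.1369]
tool_rot: [0.388, 0.922, 0.001, 0.001]
ft_force: [-2.7, 0.3, 5.3]
grip_width: 0.0113
t 13.6 pos [0.5519 0.1882 0.1369] toolY 0.7731 tilt [ 0.0018  0.001  -1.    ] F [-2.72  0.29  5.34] M [-0.003  0.428  0.192] w 0.0113 q [0.33 0.46 0.07 1.18 0.   1.13]
travel [ 0.0001 -0.001  -0.0011] dr [ 0.0016  0.0014 -0.8899]
```

```bash

python3 -m crank '{"dr":[[0,0,0.02],[0,0,0.04]],"travel":[[0,0,0],[0,0,0]],"hand":[0,0]}'
python3 st.py
```

```text
clock: 13.85
eef_pos: [0.5519, 0.1882, 0.1369]
tool_rot: [0.407, 0.914, 0.001, 0.001]
ft_force: [-1.4, -0.5, 5.5]
grip_width: 0.0113
t 13.85 pos [0.5519 0.1882 0.1369] toolY 0.7331 tilt [ 0.0016  0.001  -1.    ] F [-1.41 -0.52  5.55] M [-0.056  0.451  0.168] w 0.0113 q [0.33 0.46 0.07 1.18 0.   1.17]
travel [ 0.     -0.001  -0.0011] dr [ 0.0016  0.0012 -0.9299]
```

```bash

python3 -m crank '{"dr":[[0,0,0.02],[0,0,0.04]],"travel":[[0,0,0],[0,0,0]],"hand":[0,0]}'
python3 st.py
```

```text
clock: 14.1
eef_pos: [0.5518, 0.1882, 0.1369]
tool_rot: [0.425, 0.905, 0.001, 0.0]
ft_force: [-1.6, -0.3, 5.3]
grip_width: 0.0112
t 14.1 pos [0.5518 0.1882 0.1369] toolY 0.6931 tilt [ 0.0016  0.001  -1.    ] F [-1.61 -0.3   5.33] M [0.024 0.477 0.164] w 0.0112 q [0.33 0.46 0.07 1.18 0.   1.21]
travel [-0.0001 -0.001  -0.0011] dr [ 0.0016  0.0011 -0.9699]
```

```bash

python3 -m crank '{"dr":[[0,0,0.02],[0,0,0.04]],"travel":[[0,0,0],[0,0,0]],"hand":[0,0]}'
python3 st.py
```

```text
clock: 14.35
eef_pos: [0.5517, 0.1883, 0.1368]
tool_rot: [0.443, 0.897, 0.001, 0.0]
ft_force: [-2.6, 0.4, 5.1]
grip_width: 0.0113
t 14.35 pos [0.5517 0.1883 0.1368] toolY 0.6534 tilt [ 0.0013  0.0012 -1.    ] F [-2.63  0.44  5.14] M [-0.031  0.424  0.246] w 0.0113 q [0.33 0.46 0.07 1.18 0.   1.25]
travel [-0.0003 -0.001  -0.0012] dr [ 1.7000e-03  8.0000e-04 -1.0096e+00]
```

```bash

python3 -m crank '{"dr":[[0,0,0.02],[0,0,0.04]],"travel":[[0,0,0],[0,0,0]],"hand":[0,0]}'
python3 st.py
```

```text
clock: 14.6
eef_pos: [0.5516, 0.1884, 0.1368]
tool_rot: [0.461, 0.888, 0.001, 0.0]
ft_force: [-3.3, 1.1, 6.0]
grip_width: 0.0111
t 14.6 pos [0.5516 0.1884 0.1368] toolY 0.6135 tilt [ 0.0013  0.0011 -1.    ] F [-3.31  1.11  5.97] M [-0.039  0.407  0.211] w 0.0111 q [0.33 0.46 0.07 1.18 0.   1.29]
travel [-0.0004 -0.0009 -0.0012] dr [ 1.6000e-03  7.0000e-04 -1.0495e+00]
```

```bash

python3 -m crank '{"dr":[[0,0,0.02],[0,0,0.04]],"travel":[[0.0003,-0.0004,0],[0.0003,-0.0004,0]],"hand":[0,0]}'
python3 st.py
```

```text
clock: 14.85
eef_pos: [0.5515, 0.1884, 0.137]
tool_rot: [0.478, 0.878, 0.001, 0.001]
ft_force: [-2.0, 0.5, 4.1]
grip_width: 0.0109
t 14.85 pos [0.5515 0.1884 0.137 ] toolY 0.5734 tilt [ 0.0021  0.0012 -1.    ] F [-2.02  0.48  4.15] M [-0.025  0.282  0.132] w 0.0109 q [0.33 0.46 0.06 1.18 0.   1.33]
travel [-0.0006 -0.0008 -0.001 ] dr [ 0.0021  0.0015 -1.0896]
```

```bash

python3 -m crank '{"dr":[[0,0,0.02],[0,0,0.04]],"travel":[[0,0,0],[0,0,0]],"hand":[0,0]}'
python3 st.py
```

```text
clock: 15.1
eef_pos: [0.5503, 0.1874, 0.135]
tool_rot: [0.496, 0.868, -0.001, -0.001]
ft_force: [-1.3, -0.1, -3.1]
grip_width: 0.0109
t 15.1 pos [0.5503 0.1874 0.135 ] toolY 0.5317 tilt [-1.7e-03 -7.0e-04 -1.0e+00] F [-1.33 -0.07 -3.14] M [-0.012 -0.006  0.014] w 0.0109 q [ 0.33  0.46  0.06  1.18 -0.    1.37]
travel [-0.0004  0.0007 -0.003 ] dr [-0.0015 -0.0013 -1.1313]
```

The drop came at a twist of about 1.13 rad: Fz went from +4 to −3.1 N and torque went to zero. I stop turning here and lower gently to home.

```bash

python3 -m crank '{"dr":[[0,0,0],[0,0,0]],"travel":[[0,0,0.0005],[0,0,0.001]],"hand":[0,0]}'
python3 st.py
python3 - <<'E'
from h import *
s=eyes.camera("side")["color"][...,::-1]
cv2.imwrite("pics/dr.png",cv2.resize(s[125:190,160:230],None,fx=9,fy=9,interpolation=cv2.INTER_CUBIC))
E
```

```text
clock: 15.35
eef_pos: [0.5506, 0.1876, 0.1346]
tool_rot: [0.496, 0.868, -0.0, -0.0]
ft_force: [0.2, -0.2, -2.8]
grip_width: 0.0111
t 15.35 pos [0.5506 0.1876 0.1346] toolY 0.533 tilt [-8.e-04 -3.e-04 -1.e+00] F [ 0.16 -0.18 -2.81] M [-0.002 -0.004  0.006] w 0.0111 q [ 0.33  0.46  0.06  1.18 -0.    1.37]
travel [-0.0003  0.0004 -0.0034] dr [-7.00e-04 -6.00e-04 -1.13e+00]
```

View pics/dr.png

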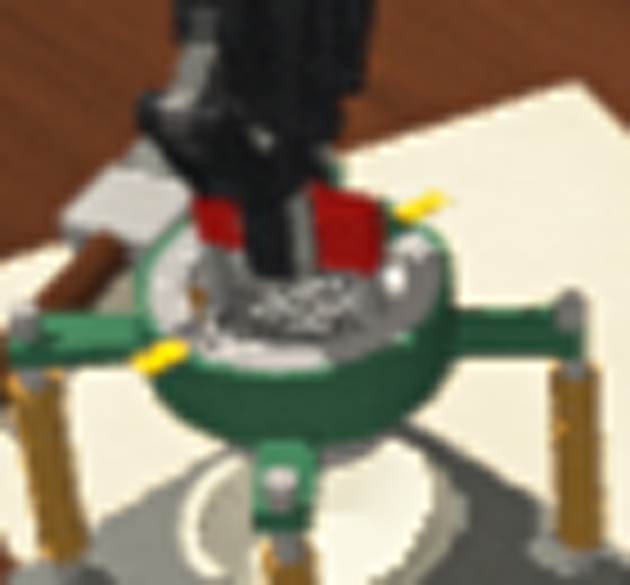

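The picture shows the drum sunk level inside the collar, with the bar at (205–385,190–270) and the lugs under the hooks. Easing it down the last bit.

```bash

python3 -m crank '{"dr":[[0,0,0],[0,0,0]],"travel":[[0,0,0.0004],[0,0,0.0008]],"hand":[0,0]}'
python3 st.py
```

```text
clock: 15.65
eef_pos: [0.5508, 0.1877, 0.1344]
tool_rot: [0.496, 0.868, 0.0, 0.0]
ft_force: [-0.5, -0.2, -2.9]
grip_width: 0.0107
t 15.65 pos [0.5508 0.1877 0.1344] toolY 0.533 tilt [ 0.  0. -1.] F [-0.48 -0.24 -2.9 ] M [ 0.005 -0.021  0.028] w 0.0107 q [0.33 0.46 0.06 1.17 0.   1.37]
travel [-0.0003  0.0002 -0.0036] dr [ 0.    0.   -1.13]
```

```bash

python3 -m crank '{"dr":[[0,0,0],[0,0,0]],"travel":[[0,0,0.0004],[0,0,0.0008]],"hand":[0,0]}'
python3 st.py
```

```text
clock: 15.9
eef_pos: [0.5508, 0.1877, 0.1342]
tool_rot: [0.496, 0.868, 0.0, 0.0]
ft_force: [-1.5, 0.2, 1.7]
grip_width: 0.011
t 15.9 pos [0.5508 0.1877 0.1342] toolY 0.533 tilt [ 5.e-04  1.e-04 -1.e+00] F [-1.52  0.17  1.67] M [-0.167  0.329  0.021] w 0.011 q [ 0.33  0.46  0.06  1.17 -0.    1.37]
travel [-0.0003  0.0001 -0.0038] dr [ 4.00e-04  4.00e-04 -1.13e+00]
```

Contact at TCP z = 0.1342, which matches the fully-home height of 0.1343 (push 1.7 N). Releasing with a small opening.

```bash

python3 -m crank '{"dr":[[0,0,0],[0,0,0],[0,0,0],[0,0,0],[0,0,0],[0,0,0]],"travel":[[0,0,0],[0,0,0],[0,0,0],[0,0,0],[0,0,0],[0,0,0]],"hand":[0.014,0.018,0.024,0.03,0.03,0.03]}'
python3 st.py
```

```text
clock: 16.65
eef_pos: [0.5507, 0.1877, 0.1336]
tool_rot: [0.496, 0.868, -0.0, -0.0]
ft_force: [0.3, -0.2, 0.1]
grip_width: 0.0297
t 16.65 pos [0.5507 0.1877 0.1336] toolY 0.533 tilt [-1.e-04 -0.e+00 -1.e+00] F [ 0.26 -0.18  0.12] M [-0.025  0.026  0.002] w 0.0297 q [0.33 0.46 0.06 1.17 0.   1.37]
travel [-0.0004  0.0002 -0.0044] dr [-0.00e+00 -1.00e-04 -1.13e+00]
```

Force is zero, so it is released. Going straight up, then clear for a look.

```bash

python3 -m crank '{"dr":[[0,0,0],[0,0,0],[0,0,0],[0,0,0],[0,0,0]],"travel":[[0,0,-0.008],[0,0,-0.02],[0,0,-0.05],[0,0,-0.1],[0,0,-0.13]],"hand":[0.03,0.03,0.03,0.03,0.03]}'
python3 -c "
from h import *
go((.33,-.1,.264),.53)"
```

```text
clock: 17.27
eef_pos: [0.5516, 0.188, 0.2676]
tool_rot: [0.496, 0.868, 0.002, 0.002]
ft_force: [0.5, -0.8, -0.5]
grip_width: 0.03
t 17.27 pos [0.5516 0.188  0.2676] toolY 0.533 tilt [ 0.0045  0.0015 -1.    ] F [ 0.48 -0.81 -0.46] M [-0.047  0.01   0.037] w 0.03 q [0.33 0.4  0.32 1.49 0.   1.37]
travel [-0.1355 -0.3372  0.0022] dr [0.0046 0.0009 0.003 ]
```

```bash

python3 -m crank '{"dr":[[0,0,0],[0,0,0],[0,0,0],[0,0,0],[0,0,0],[0,0,0],[0,0,0]],"travel":[[-0.02,-0.05,0],[-0.04,-0.1,0],[-0.07,-0.17,0],[-0.1,-0.24,0],[-0.12,-0.3,0],[-0.135,-0.337,0],[-0.135,-0.337,0]],"hand":[0.03,0.03,0.03,0.03,0.03,0.03,0.03]}'
python3 - <<'E'
from h import *
c={n:eyes.camera(n)["color"] for n in("side","top")}
s=c["side"][...,::-1];t=c["top"][...,::-1]
for n,i in(("fs",s),("ft",t)): cv2.imwrite(f"pics/{n}.png",i)
a=cv2.resize(s[125:190,150:230],(640,520),interpolation=cv2.INTER_CUBIC)
b=cv2.resize(t[165:225,155:225],(700,600),interpolation=cv2.INTER_CUBIC)
cv2.imwrite("pics/fsc.png",a);cv2.imwrite("pics/ftc.png",b)
E
```

```text
clock: 18.15
eef_pos: [0.327, -0.1022, 0.265]
tool_rot: [0.499, 0.867, -0.0, 0.001]
ft_force: [0.7, -0.5, -0.1]
grip_width: 0.03
```

View pics/fsc.png

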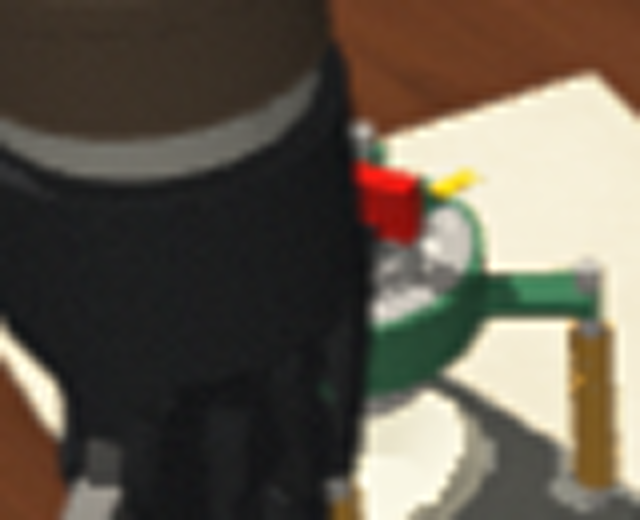

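View pics/ftc.png

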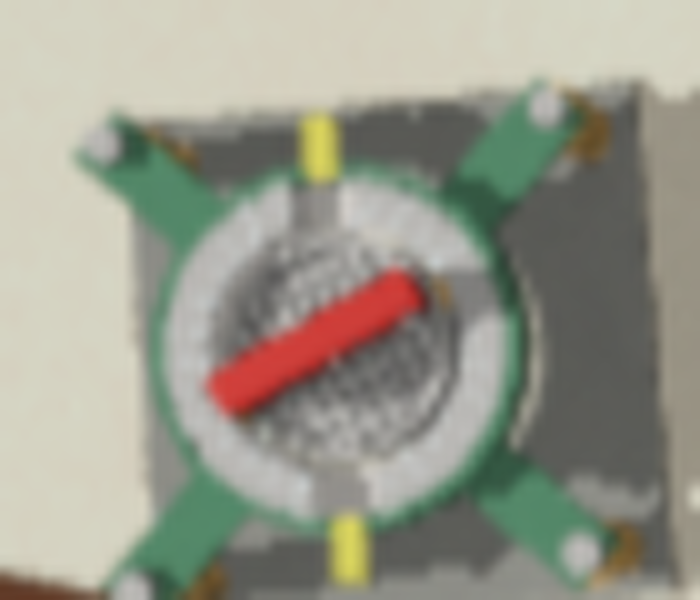

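View pics/ft.png

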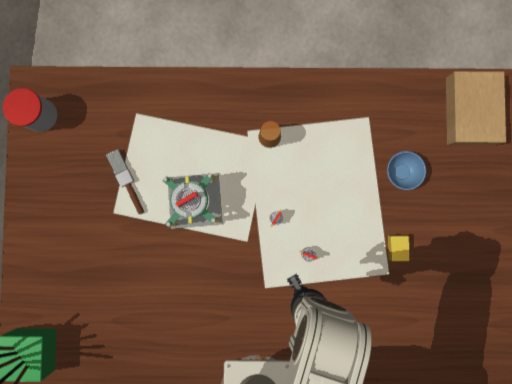

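The top view shows the sieve centred in the collar, turned clockwise with its bar from (210,390) to (420,285). The bystanders are where they started: tumbler (270,133), bowl (406,171), box (400,248), brush (125,180). The arm blocks the side view, so I move it aside to check that the sieve is level and at home height.

```bash

python3 -m crank '{"dr":[[0,0,0],[0,0,0],[0,0,0],[0,0,0],[0,0,0]],"travel":[[-0.04,-0.025,0],[-0.09,-0.05,0],[-0.13,-0.076,0],[-0.13,-0.076,0],[-0.13,-0.076,0]],"hand":[0.03,0.03,0.03,0.03,0.03]}'
python3 - <<'E'
from h import *
c={n:eyes.camera(n)["color"] for n in("side","top")}
s=c["side"][...,::-1]
cv2.imwrite("pics/fsc2.png",cv2.resize(s[125:190,150:230],(720,585),interpolation=cv2.INTER_CUBIC))
bx={"side":(172,138,40,28),"top":(172,186,30,26)}
y=.533-np.pi/2
for z in(.075,.083): print(z,[ (nm,fitbar(c,bx,(.551,.188,y),z=z,names=nm)) for nm in(("side","top"),("top",),("side",))])
print("free",fitbar(c,bx,(.551,.188,y),z=.078,free=True))
print(bot.get_obs()["ft_force"].round(1))
E
```

```text
clock: 18.88
eef_pos: [0.3305, -0.2494, 0.2635]
tool_rot: [0.495, 0.869, 0.0, -0.0]
ft_force: [0.2, 0.5, 0.0]
grip_width: 0.03
0.075 [(('side', 'top'), (array([ 0.55247007,  0.19005678, -1.05696993]), np.float64(0.34346793704461825))), (('top',), (array([ 0.55156296,  0.19109589, -1.04449961]), np.float64(0.08542801320898298))), (('side',), (array([ 0.55353807,  0.18993343, -1.1572685 ]), np.float64(0.2392491096721994)))]
0.083 [(('side', 'top'), (array([ 0.55175599,  0.18807255, -1.06692142]), np.float64(0.5162706742574916))), (('top',), (array([ 0.55147214,  0.18968952, -1.04227691]), np.float64(0.09364010061191413))), (('side',), (array([ 0.54752465,  0.18094599, -1.17202427]), np.float64(0.2574826230345428)))]
free (array([ 0.55234242,  0.19001084, -1.05458604,  0.07513313]), np.float64(0.3435504973843725))
[ 0.2 -0.3  0.7]
```

View pics/fsc2.png

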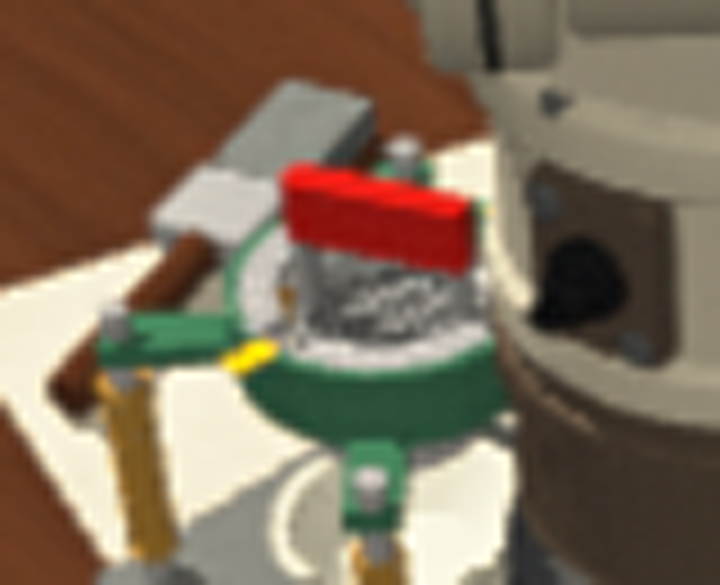

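The whole bar is visible from (285,165) to (472,275), and the sieve sits level in the collar. The fitted origin height is 75.1 mm against 75 mm for fully home, and the tool touches nothing. Handing in.

```bash
python3 -c "
from workcell import job
print(job.job_done())"
```

```text
the job is handed in; nothing more can be done
None
```

The sieve is hanging in the green collar, locked and released, and I handed the job in at about 19 s of the 61 s allowed.

- **What I did:** I picked up the largest of the three sieves by its red bar and lowered its lugs through the yellow-marked gaps. Contact came at the expected track height. I pressed the collar down about 5 mm, with 5–6 N measured at the wrist. That is about 8–9 N on the collar with the sieve's weight, well under 25 N. The lugs dropped at about 1.13 rad clockwise, when the push fell away and the torque went to zero, so I stopped turning. I then eased the sieve down to its seat and let go.
- **Last checks:** I touched the seat at tool height 0.1342 m, against 0.1343 m expected for fully home. After release, a camera fit put the sieve's underside at 75.1 mm, against 75 mm expected. It looks level, and its yaw matches the final tool yaw. By eye in the top view, the tumbler, bowl, brush and box are where they started.
- **What disagreed:** The two cameras differ by about 2 mm in position throughout. In the final side view the arm hid part of the collar, and that camera alone gave a yaw about 0.1 rad off. I relied on the top view and the feel of contact instead. Lateral force while twisting reached about 3 N, and I trimmed the position by half a millimetre to ease it.

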